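# Clear the candle jar and throw the sewing tin open

### The arm

A 7-joint arm with a two-finger parallel gripper is mounted at the origin on a cart in front of the work surface, level with it; the furniture and walls round the work are solid. World frame = base frame: x ahead of the robot, y to its left, z up, the work surface at z = 0. Lengths are in mm, angles in rad, forces in N, time in s.
With the tool pointing down it reaches from about 400 to 925 mm from the base axis. Payload 4.1 kg.
Tool frame: the origin (TCP) lies between the finger pads; the fingertips stand 25 mm ahead of it and the grasp point (between the pads) lies 6 mm ahead of it; z points along the fingers, y is the direction in which the jaws open and shut (so a half turn about z gives the same grasp; the last joint's range is limited). The gripper opens to 85 mm and grips with 20 to 120 N. Pads are 22 mm wide; open, the fingers measure 114 mm over their backs; the gripper's body (76 mm by 85 mm) begins 54 mm behind the grasp point. The pads swing forward as they close: fully open they stand 13 mm farther back than shut.
Start: joints at [1.092, 0.398, 0.045, 1.537, -0.019, 1.207, -0.051], TCP at [241.015, -603.698, 256.347] pointing down, gripper open.
Joint ranges: [-2.82, 2.82], [-0.49, 2.23], [-1.37, 1.46], [0, 2.46], [-1.36, 4.5], [0.23, 2], [-2.94, 2.94]. Speed limits (rad/s): [2.57, 2.57, 3.14, 3.14, 3.14, 3.14, 3.14].

### API

Orientations are given as a unit quaternion [x, y, z, w].
In Python, from station import robot gives the robot as it stands. Calls block until the motion is done:
- robot.move_ptp(position, orientation): joint-space move of the TCP to a pose.
- robot.move_straight(position, ori=None, max_speed=150, guard=None): straight line of the TCP; ori=None keeps the orientation; max_speed is the mean speed in mm/s. With guard (N) it stops when the force on the tool has changed by that much, and returns True; else False.
- robot.movej(angles): joint-space move.
- robot.gripper_to(opening, force=None): opening from 0.0 (shut) to 1.0 (fully open); force is the grip in N (None keeps the last); returns when the fingers have stopped.
- robot.wait(seconds).
- robot.inverse_kinematics(position, orientation): joint angles nearest the present ones, or None.
- robot.get_state(): the state.
- robot.snapshot(name): name is "side" or "top"; returns the picture (480x640x3 uint8, red, green, blue); there is no depth.
- robot.calibration(name): a dict with "vertical_fov" (degrees; the focal length in pixels is half the picture's height over the tangent of half this angle, whatever the lens; pixels are square), "cx", "cy" (the principal point, pixels), "k1" (the pictures are not rectified: a ray, as slopes to the right and down, at radius r is drawn at 1 + k1 r^2 times it, then the intrinsics apply), "origin" and "orientation" of the camera in the world. Camera axes: x right, y down, z forward; pixel columns grow to the right and rows downward; lengths in mm; the calibration is good to about 2 mm. A picture is of the moment at which its call begins. calibration takes no time and is no camera call.
A pose or a line that the arm cannot do raises robot.MotionError and nothing moves.
- robot.hand_in(): hands the job in, once; it reports no verdict.
The state is a dict: "clock": time; "q": joint angles; "qd": joint speeds; "tau": joint torques, N m; "eef_pos": TCP position; "ee_rot": TCP orientation; "ft_force": force on the tool from outside, world axes, zero at the start; "ft_torque": the same for the moment, N m; "gripper_width": opening from 0.0 (shut) to 1.0 (fully open).
Only numpy, scipy, OpenCV 4.12 (cv2) and the standard library are available. Lean on these libraries where they do the work, as an engineer would, in place of code of your own. Each camera call takes 0.05 s, during which the arm holds its last target.

### The job

Open the sewing tin: the lid has to stay open by itself, so swing it past upright and leave it leaning right back on its hinge stop. The candle jar stands close behind the tin in the lid's way, so first push it along the worktop, upright and without lifting it, to the side not blocked by the reel of thread, until it is clear of the whole width of the lid; then flip the lid up and over (a thumb tab on its front gives the fingertips a hold). Pick nothing up, and leave everything else on the worktop where it is.

Things in the scene. Friction and masses are not known exactly. Their poses are not given: they have to be found in the camera images.
- tin: Pressed-metal sewing tin, 93 x 133 x 55 mm (x, y, z) shut; it does not slide. Origin: centre of its underside; x points from the front (thumb tab) to the hinge at the back, y along the hinge, z up. Walls: x -42 to 43, y -65 to 65, up to z 42 mm; shut lid: x -44 to 44, y -66 to 66, z 43 to 55 mm. The tab side faces the robot's right and somewhat the robot (yaw 0.9 to 1.4 rad).
- tin_lid (a joint): Angle of the lid in rad: 0 shut, 1.95 (112 degrees) leaning back on its stop. The hinge line runs along the tin's y at x = 45, z = 43 mm in the tin's frame. The lid (62 g) swings freely with little friction: it falls shut below about 1.3 rad and falls back to its stop above about 1.6 rad.
- tab_edge (a point): Middle of the rounded front edge of the thumb tab, a plain steel strip 44 mm wide (along y), 2 mm thick (4 mm at the edge), that sticks out 17 mm from the middle of the lid's front. Shut: x -61.5, y 0, z 45.5 mm in the tin's frame, free below down to the worktop, 19 mm in front of the tin's wall. It swings with the lid, 106 mm from the hinge line, up and over towards the tin's +x.
- jar: Candle in a plain glass jar, upright round, 76 mm in diameter and 90 mm high, about 0.4 kg, loose. Origin: centre of its underside, z up. It stands 7 to 14 mm behind the tin's back wall, where it stops the lid near upright. It is clear of the lid when its origin is more than 110 mm to either side (tin's y) of the tin's middle.
- spool: Reel of cotton thread standing on end, 31 mm in diameter, 43 mm high, loose and light. Origin: centre of its underside. It stands beside the jar 130 to 136 mm along the tin's y, on the + or - side (nearer to the robot or farther), and blocks that side; the worktop on the jar's other side is free (a flat cork coaster with two pegs, 17 mm high, lies off that side's front corner of the tin).
- tape_roll: Roll of masking tape lying flat at the left of the worktop, 100 mm in diameter, 25 mm high, loose. Origin: centre of its underside.
- marker: Laundry pen lying at the front right, 135 mm long (its y) and 17 mm thick, loose. Origin: centre of its underside.
- measure: Pocket tape measure standing at the front left, 29 x 65 x 64 mm, loose. Origin: centre of its underside.
Mind the look-alikes: they are no part of the job. Leave any pink look-alike of the jar alone. Leave any purple look-alike of the tin alone.

How it is judged (in metres and radians):
On the way, in this order (a step that is already met when the one before it is completed fails the run):
1. the jar stands upright and still, clear of the lid's width to one side, the lid still shut ((y of jar in the frame of tin above 0.106 m or y of jar in the frame of tin below -0.106 m) and angle between jar's own z axis and vertical below 0.05 rad and height (world z) of jar below 0.004 m and linear speed of jar below 0.01 m/s and value of joint tin_lid below 0.3 rad), for 0.2 s.
2. the lid has gone past upright and lies back on its stop (value of joint tin_lid above 1.85 rad), for 0.2 s.
At the end, for the whole second after the job is handed in: The lid leans back on its stop (more than 1.85 rad) by itself; the jar stands upright and still on the worktop with its centre more than 106 mm to one side of the tin's middle line (value of joint tin_lid above 1.85 rad and (y of jar in the frame of tin above 0.106 m or y of jar in the frame of tin below -0.106 m) and angle between jar's own z axis and vertical below 0.05 rad and height (world z) of jar below 0.004 m and linear speed of jar below 0.01 m/s); the robot touches nothing.
It fails at once if the jar is lifted off the worktop or tipped (height (world z) of jar above 0.012 m or angle between jar's own z axis and vertical above 0.25 rad).
It fails at once if the reel of thread is moved from its place (over 15 mm) (distance of spool from where it was at the start of the episode above 0.015 m).
It fails at once if the roll of tape, the laundry pen or the tape measure is moved from its place (over 15 mm) (distance of any of tape_roll, marker, measure from where it was at the start of the episode above 0.015 m).
It also fails if it takes over 54 s, if anything falls off the work surface, if the arm or the gripper's body presses on something with over 40 N, if the wrist force passes 120 N, or if a joint passes its speed limit or range.

## Working session

There is one attempt and no reset: what is moved stays moved. The work goes in short steps, each a Python script; the robot and the scene stay as the last script left them, time stands still between calls to the robot, and variables do not carry over. Pictures are saved under pics/ and viewed, and the job is handed in when it is done.

```bash
ls; mkdir -p pics; python3 - <<'E'
from station import robot
import cv2
for n in ("side","top"):
    im=robot.snapshot(n); cv2.imwrite(f"pics/{n}0.png",im[:,:,::-1]); print(n,robot.calibration(n))
s=robot.get_state(); print(s["clock"],s["eef_pos"],s["ee_rot"])
E
```

```text
pics
side {'vertical_fov': 43.11515445138494, 'cx': 313.94949822574046, 'cy': 244.17054406192577, 'k1': -0.07094832823763209, 'origin': array([ 337.32930506, 1313.28527689,  771.19389213]), 'orientation': array([-0.09204336,  0.85973604, -0.49886708,  0.0592756 ])}
top {'vertical_fov': 42.64765070872414, 'cx': 324.1396169376071, 'cy': 236.71689081495288, 'k1': -0.061132186813550725, 'origin': array([ 539.44508597,   93.94002517, 1492.42648387]), 'orientation': array([ 0.71332473, -0.70026608,  0.02533226, -0.01239068])}
0.1 [ 240.82340182 -603.18831457  255.38637553] [ 9.82009685e-01  1.88828623e-01 -2.08156805e-04 -8.28722579e-04]
```

View pics/top0.png

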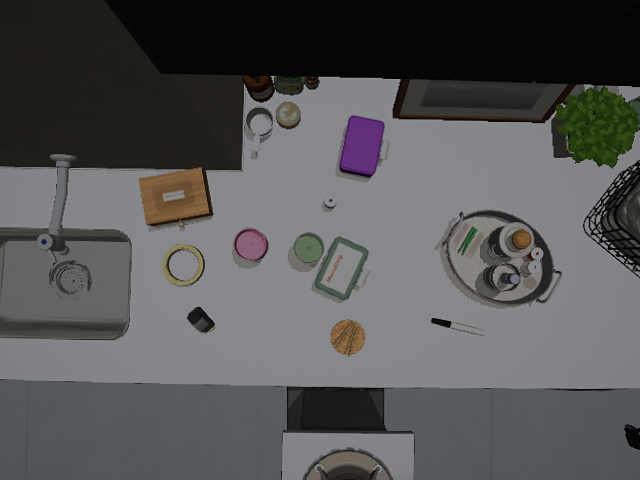

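View pics/side0.png

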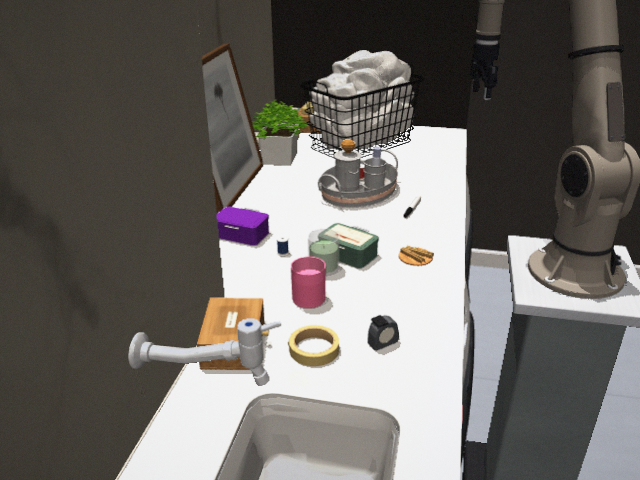

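```bash
python3 - <<'E'
import cv2
im=cv2.imread("pics/top0.png")[180:360,220:400]
cv2.imwrite("pics/topz.png",cv2.resize(im,(720,600)[:1]*2 if 0 else (600,600),interpolation=cv2.INTER_CUBIC))
im=cv2.imread("pics/side0.png")[190:310,260:440]
cv2.imwrite("pics/sidez.png",cv2.resize(im,(800,533),interpolation=cv2.INTER_CUBIC))
E
```

```text
(no output)
```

View pics/topz.png

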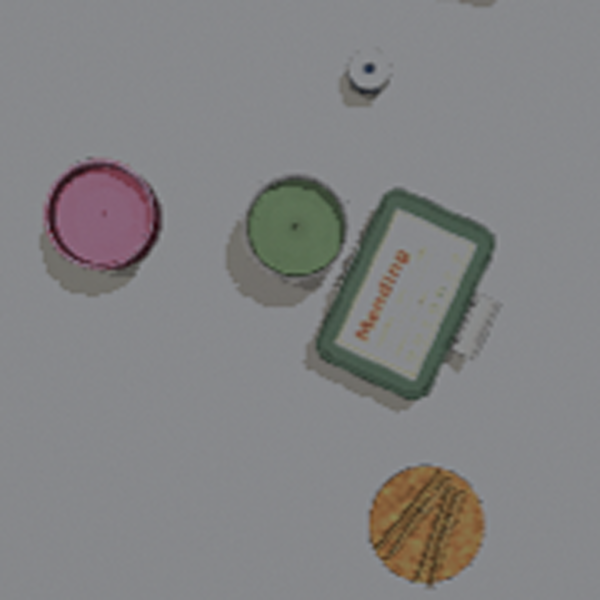

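View pics/sidez.png

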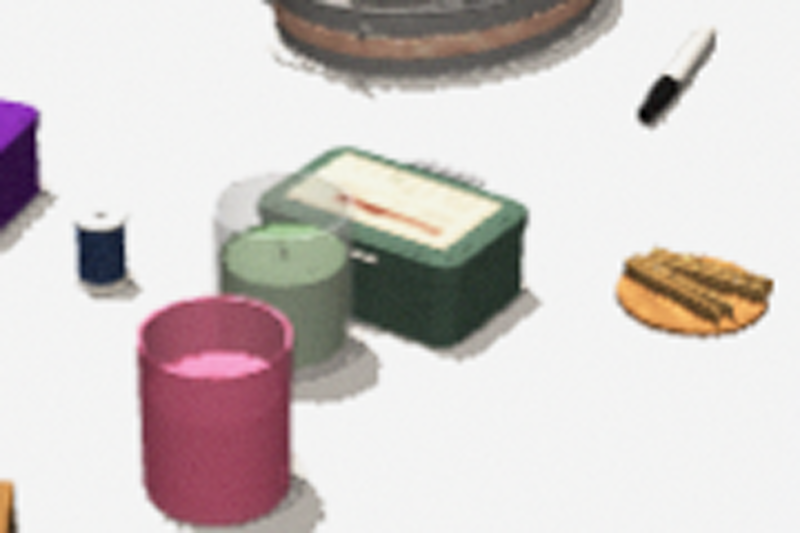

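```bash
cat > h.py <<'E'
import numpy as np,cv2
from scipy.spatial.transform import Rotation as R
def ray(c,px):
    f=240/np.tan(np.radians(c["vertical_fov"])/2)
    K=np.array([[f,0,c["cx"]],[0,f,c["cy"]],[0,0,1]]);D=np.array([c["k1"],0,0,0,0])
    u=cv2.undistortPoints(np.array(px,float).reshape(-1,1,2),K,D).reshape(-1,2)
    d=np.c_[u,np.ones(len(u))]
    return c["origin"],R.from_quat(c["orientation"]).apply(d)
def plane(c,px,z):
    o,d=ray(c,px); return o+d*((z-o[2])/d[:,2])[:,None]
def tri(c1,p1,c2,p2):
    o1,d1=ray(c1,[p1]);o2,d2=ray(c2,[p2]);d1=d1[0]/np.linalg.norm(d1);d2=d2[0]/np.linalg.norm(d2)
    t=np.linalg.lstsq(np.c_[d1,-d2],o2-o1,rcond=None)[0]
    a,b=o1+t[0]*d1,o2+t[1]*d2; return (a+b)/2,np.linalg.norm(a-b)
E
python3 - <<'E'
from station import robot
from h import *
T=robot.calibration("top");S=robot.calibration("side")
im=cv2.imread("pics/top0.png");hsv=cv2.cvtColor(im,cv2.COLOR_BGR2HSV)
m=cv2.inRange(hsv,(40,50,30),(95,255,255)); m[:,:230]=0;m[:,390:]=0;m[:200]=0;m[320:]=0
cs,_=cv2.findContours(m,cv2.RETR_EXTERNAL,cv2.CHAIN_APPROX_NONE)
for c in sorted(cs,key=cv2.contourArea)[-2:]:
    print(cv2.contourArea(c),cv2.boundingRect(c))
    if cv2.boundingRect(c)[0]<310:
        (x,y),r=cv2.minEnclosingCircle(c);e=cv2.fitEllipse(c);print("jar wax",x,y,r,e,plane(T,[e[0]],60))
    else:
        for z in (50,55):
            w=plane(T,c.reshape(-1,2),z)[:,:2].astype(np.float32)
            rc=cv2.minAreaRect(w); print("tin",z,rc); print(cv2.boxPoints(rc))
print(tri(T,(308.5,247.8),S,(323.7,246.9)))
print("spool",plane(T,[(220+368*.3,180+69*.3)],43), "coaster",plane(T,[(348,337)],10),
 "tab",plane(T,[(220+500*.3,180+300*.3),(220+470*.3,180+360*.3)],46),
 "pink",plane(T,[(251,244)],90))
E
```

```text
228.0 (324, 242, 44, 58)
tin 50 ((538.0252685546875, 13.298316955566406), (55.46589660644531, 129.15359497070312), 64.28517150878906)
[[467.81073   16.33128 ]
 [584.1735   -39.707466]
 [608.2398    10.265354]
 [491.877     66.3041  ]]
tin 55 ((538.0302124023438, 13.577835083007812), (55.273624420166016, 128.70590209960938), 64.28517150878906)
[[468.05908  16.60029]
 [584.01855 -39.24421]
 [608.00134  10.55538]
 [492.04187  66.39988]]
598.0 (295, 234, 28, 29)
jar wax 308.3394775390625 247.99240112304688 14.243192672729492 ((308.4222412109375, 247.97714233398438), (27.412748336791992, 27.848651885986328), 169.43865966796875) [[589.22512911 104.55413177  60.        ]]
(array([590.07335843, 104.4624349 ,  59.62715059]), np.float64(0.8518378389198394))
spool [[702.83896439  54.79851819  43.        ]] coaster [[378.97002519   5.90970685  10.        ]] tab [[540.54135074 -41.22041735  46.        ]
 [497.91505533 -20.64460716  46.        ]] pink [[594.79337408 235.4048938   90.        ]]
```

```bash
python3 - <<'E'
from station import robot
from h import *
T=robot.calibration("top");S=robot.calibration("side")
im=cv2.imread("pics/top0.png");hsv=cv2.cvtColor(im,cv2.COLOR_BGR2HSV)
m=cv2.inRange(hsv,(40,50,30),(100,255,255)); m[:,:318]=0;m[:,390:]=0;m[:230]=0;m[310:]=0
m|=cv2.inRange(hsv,(50,35,30),(100,255,255))&cv2.dilate(m,np.ones((3,3),np.uint8))
p=cv2.convexHull(cv2.findNonZero(m)).reshape(-1,2); print(p.tolist())
for z in (55,50):
    rc=cv2.minAreaRect(plane(T,p,z)[:,:2].astype(np.float32)); print(z,rc,cv2.boxPoints(rc))
cv2.imwrite("pics/m.png",cv2.resize(np.hstack([m[230:310,310:390],cv2.cvtColor(im,cv2.COLOR_BGR2GRAY)[230:310,310:390]]),(800,400),interpolation=0))
E
```

```text
[[367, 254], [366, 257], [360, 271], [355, 282], [347, 298], [345, 299], [342, 299], [331, 294], [318, 288], [317, 287], [317, 237], [340, 237], [345, 239], [358, 245], [364, 248], [367, 251]]
55 ((551.896240234375, 44.72250747680664), (124.46531677246094, 130.5416717529297), 66.59630584716797) [[467.27606   13.535828]
 [587.07794  -38.316246]
 [636.5164    75.90919 ]
 [516.71454  127.76126 ]]
50 ((551.9395751953125, 44.551292419433594), (124.89825439453125, 130.9956817626953), 66.59630584716797) [[467.0251    13.256123]
 [587.2436   -38.776287]
 [636.85406   75.846466]
 [516.63556  127.878876]]
```

View pics/m.png

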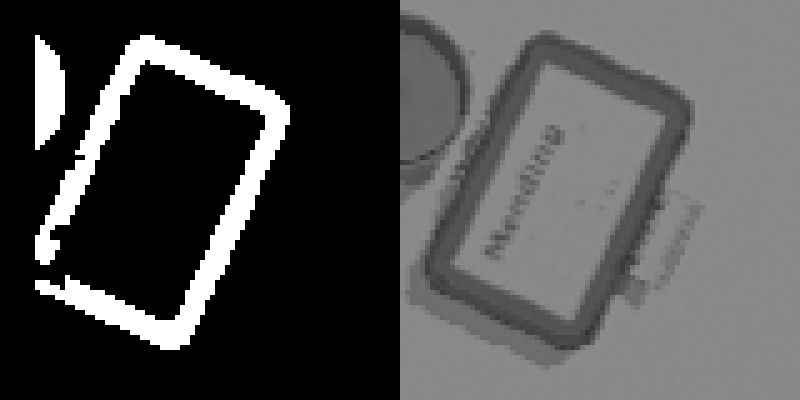

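```bash
cat > tin.py <<'E'
from station import robot
from h import *
T=robot.calibration("top");S=robot.calibration("side")
im=cv2.imread("pics/top0.png");hsv=cv2.cvtColor(im,cv2.COLOR_BGR2HSV)
m=cv2.inRange(hsv,(40,35,30),(100,255,255)); m[:,:312]=0;m[:,390:]=0;m[:230]=0;m[310:]=0
m[:266,:324]=0
n,l,st,_=cv2.connectedComponentsWithStats(m); print(st)
m=(l==1+np.argmax(st[1:,4])).astype(np.uint8)*255
p=cv2.convexHull(cv2.findNonZero(m)).reshape(-1,2).astype(float)
rc=cv2.minAreaRect(plane(T,p,53)[:,:2].astype(np.float32)); print(rc,cv2.boxPoints(rc))
cv2.imwrite("pics/m2.png",cv2.resize(m[230:310,310:390],(400,400),interpolation=0))
yaw=np.radians(rc[2]); 
if rc[1][0]>rc[1][1]: yaw+=np.pi/2
c=np.array(rc[0]);print(c,yaw)
ax=np.array([np.cos(yaw),np.sin(yaw)]);ay=np.array([-ax[1],ax[0]])
for nm,q in dict(jar=(589.6,104.5),spool=(702.8,54.8),coaster=(379,5.9),tab1=(540.5,-41.2),tab2=(498,-20.6)).items():
    d=np.array(q)-c;print(nm,d@ax,d@ay)
E
python3 tin.py
```

```text
[[     0      0    640    480 306423]
 [   315    237     53     63    777]]
((544.2852172851562, 27.02907943725586), (86.228515625, 130.72320556640625), 66.59626770019531) [[467.1757    13.424015]
 [587.1441   -38.500244]
 [621.3948    40.634144]
 [501.42633   92.5584  ]]
[544.28521729  27.02907944] 1.16232414090796
jar 89.09667073653416 -10.814634945208908
spool 88.44946030777919 -134.44275115936506
coaster -85.04332029505694 143.29436389495416
tab1 -64.11930535134513 -23.627311146471573
tab2 -62.09541914614859 23.55863893009693
```

View pics/m2.png

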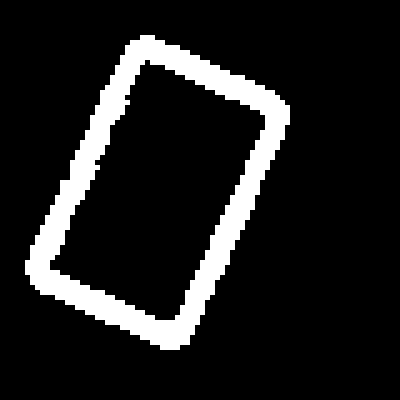

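```bash
cat >> h.py <<'E'
C=np.array([544.5,27.0]);YAW=1.162
RT=R.from_euler('z',YAW)
def W(x,y,z): return RT.apply([x,y,z])+np.array([C[0],C[1],0])
def ori(zt,yt):   # tool z and y axes in tin frame
    zt=np.array(zt,float);yt=np.array(yt,float)
    return (RT*R.from_matrix(np.c_[np.cross(yt,zt),yt,zt])).as_quat()
# lid stick poses
def lid(th,p,e=12,gap=0,half=11,tip=25):
    d=np.array([np.cos(p),0,-np.sin(p)]);n=np.array([-np.sin(p),0,-np.cos(p)])
    # underside of tab edge
    rad=np.array([-np.cos(th),0,np.sin(th)]);nl=np.array([-np.sin(th),0,-np.cos(th)])
    E=np.array([45,0,43])+rad*106.5+nl*(-2.5+2)
    P=E+e*d+(half+gap)*n-tip*d
    return P,d
E
python3 - <<'E'
from station import robot
from h import *
T=robot.calibration("top");S=robot.calibration("side")
print("bottle",tri(T,(521,239),S,(347,145)))
print("start",robot.get_state()["eef_pos"])
for s in (1,-1):
    o=ori([0,0,-1],[s,0,0])
    for q in ((90,-75,250),(90,-75,53),(93,77,53),(93,50,200)):
        j=robot.inverse_kinematics(W(*q),o);print(s,q,W(*q).round(),None if j is None else np.round(j,2))
for s in (1,-1):
    for th in np.linspace(0,1.75,6):
        p=np.radians(30)+th/1.75*np.radians(60)
        P,d=lid(th,p);j=robot.inverse_kinematics(W(*P),ori(d,[0,s,0]))
        print("lid",s,round(th,2),P.round(),None if j is None else np.round(j,2))
E
```

```text
bottle (array([ 616.96378963, -370.22576903,  136.61569156]), np.float64(3.312709560087727))
start [ 240.82340182 -603.18831457  255.38637553]
1 (90, -75, 250) [649.  80. 250.] [ 0.34  0.5  -0.75  1.52  0.35  1.26  0.71]
1 (90, -75, 53) [649.  80.  53.] [ 0.31  0.71 -0.71  1.68  0.55  0.96  0.56]
1 (93, 77, 53) [511. 143.  53.] [ 0.37  0.6  -0.92  1.99  0.63  0.87  0.26]
1 (93, 50, 200) [536. 132. 200.] [ 0.4   0.39 -0.9   1.82  0.34  1.09  0.54]
-1 (90, -75, 250) [649.  80. 250.] [ 0.15  0.44 -0.46  1.52  0.2   1.23 -2.33]
-1 (90, -75, 53) [649.  80.  53.] [ 0.03  0.62 -0.3   1.69  0.23  0.86 -2.35]
-1 (93, 77, 53) [511. 143.  53.] [ 0.04  0.47 -0.48  1.99  0.32  0.75 -2.61]
-1 (93, 50, 200) [536. 132. 200.] [ 0.21  0.33 -0.64  1.83  0.22  1.06 -2.5 ]
lid 1 0.0 [-78.   0.  40.] [ 0.5   0.72  0.05  2.09 -1.29  1.15 -1.92]
lid 1 0.35 [-72.   0.  81.] [ 0.4   0.53  0.06  2.12 -1.15  0.98 -2.18]
lid 1 0.7 [-53.   0. 116.] [ 0.28  0.37  0.04  2.1  -0.92  0.85 -2.54]
lid 1 1.05 [-23.   0. 143.] [-0.79  0.68  1.27  2.06 -1.18  1.24 -2.49]
lid 1 1.4 [ 14.   0. 158.] [ 0.86  0.51 -1.15  1.93  0.38  0.89  2.3 ]
lid 1 1.75 [ 53.   0. 161.] [ 0.64  0.6  -1.16  1.81  0.6   1.14  2.01]
lid -1 0.0 [-78.   0.  40.] [ 0.99  0.79 -0.54  2.08 -0.98  0.83  1.  ]
lid -1 0.35 [-72.   0.  81.] [ 0.88  0.58 -0.53  2.1  -0.88  0.76  0.74]
lid -1 0.7 [-53.   0. 116.] [ 0.73  0.41 -0.5   2.09 -0.68  0.72  0.4 ]
lid -1 1.05 [-23.   0. 143.] [ 0.56  0.32 -0.5   2.03 -0.37  0.73 -0.04]
lid -1 1.4 [ 14.   0. 158.] [ 0.42  0.32 -0.55  1.94 -0.02  0.82 -0.49]
lid -1 1.75 [ 53.   0. 161.] [ 0.3   0.41 -0.64  1.82  0.28  1.01 -0.86]
```

```bash
python3 - <<'E'
from station import robot
from h import *
robot.gripper_to(0.47)
o=ori([0,0,-1],[1,0,0])
robot.move_straight([300,-560,340],max_speed=250)
robot.move_ptp(W(91,-77,300),o)
robot.move_straight(W(91,-77,130),max_speed=200)
s=robot.get_state();print(s["clock"],s["eef_pos"],W(91,-77,130),s["gripper_width"],s["ft_force"])
for n in ("side","top"):
    cv2.imwrite(f"pics/{n}1.png",robot.snapshot(n)[:,:,::-1])
a=cv2.imread("pics/top1.png")[180:330,240:400];b=cv2.imread("pics/side1.png")[150:300,240:400]
cv2.imwrite("pics/c1.png",cv2.resize(np.hstack([a,b]),(800,375),interpolation=cv2.INTER_CUBIC))
E
```

```text
4.7833 [652.33644388  80.25891537 131.42195012] [651.32816288  79.8937011  130.        ] 0.47186459969196576 [-0.39866422  0.22728943  0.11399084]
```

View pics/c1.png

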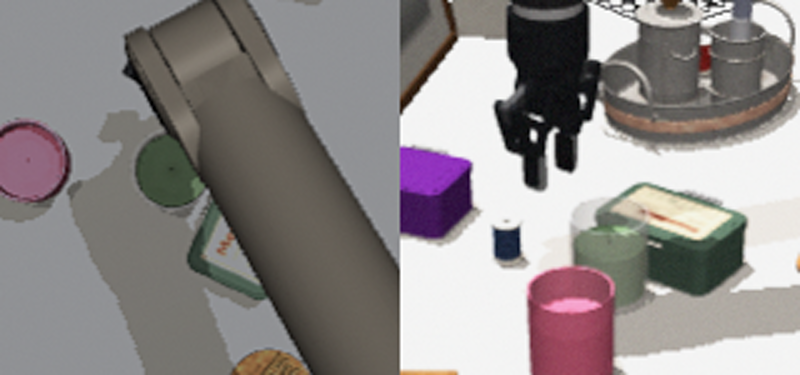

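```bash
python3 - <<'E'
from station import robot
from h import *
print(robot.move_straight(W(91,-77,55),max_speed=100,guard=8))
s=robot.get_state();print(s["clock"],s["eef_pos"],s["ft_force"])
cv2.imwrite("pics/side2.png",cv2.resize(robot.snapshot("side")[150:300,240:400,::-1],(800,750),interpolation=cv2.INTER_CUBIC)[:600])
print(robot.move_straight(W(91,-48,55),max_speed=40,guard=15))
s=robot.get_state();print(s["clock"],s["eef_pos"],s["ft_force"])
cv2.imwrite("pics/side3.png",cv2.resize(robot.snapshot("side")[150:300,240:400,::-1],(640,600),interpolation=cv2.INTER_CUBIC))
E
```

```text
False
5.7833 [651.84445409  80.21369426  55.48076871] [ 0.28740026  0.15374345 -0.3658569 ]
False
6.7083 [626.79687358  90.24369862  56.40583118] [ 5.02854058 -3.27916217  3.7275774 ]
```

View pics/side3.png

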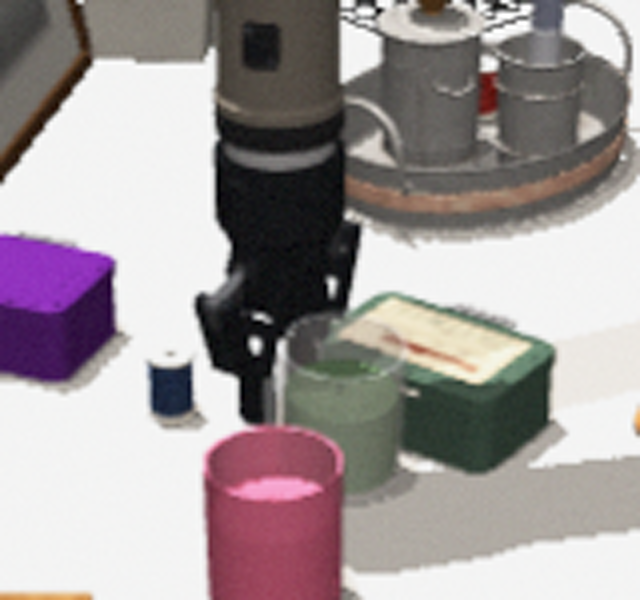

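```bash
python3 - <<'E'
from station import robot
from h import *
def st():
    s=robot.get_state();e=RT.inv().apply(s["eef_pos"]-np.r_[C,0]);print(round(s["clock"],2),e.round(1),s["ft_force"].round(1))
print(robot.move_straight(W(92,-10,56),max_speed=40,guard=20));st()
cv2.imwrite("pics/side4.png",cv2.resize(robot.snapshot("side")[150:300,240:400,::-1],(640,600),interpolation=cv2.INTER_CUBIC))
E
```

```text
False
7.86 [ 92.5 -11.1  56.8] [ 3.8 -2.4  4.4]
```

View pics/side4.png

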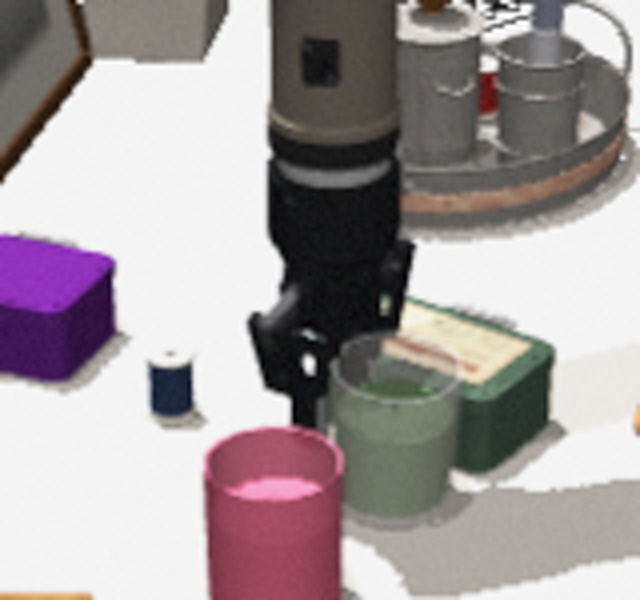

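```bash
python3 - <<'E'
from station import robot
from h import *
def st():
    s=robot.get_state();e=RT.inv().apply(s["eef_pos"]-np.r_[C,0]);print(round(s["clock"],2),e.round(1),s["ft_force"].round(1))
print(robot.move_straight(W(94,40,56),max_speed=45,guard=20));st()
print(robot.move_straight(W(95,81,56),max_speed=40,guard=20));st()
cv2.imwrite("pics/side5.png",cv2.resize(robot.snapshot("side")[150:300,240:400,::-1],(640,600),interpolation=cv2.INTER_CUBIC))
E
```

```text
False
9.17 [94.4 38.8 56.8] [ 5.6 -2.1  5.1]
False
10.34 [95.5 79.8 56.7] [ 5.2 -1.9  3.8]
```

View pics/side5.png

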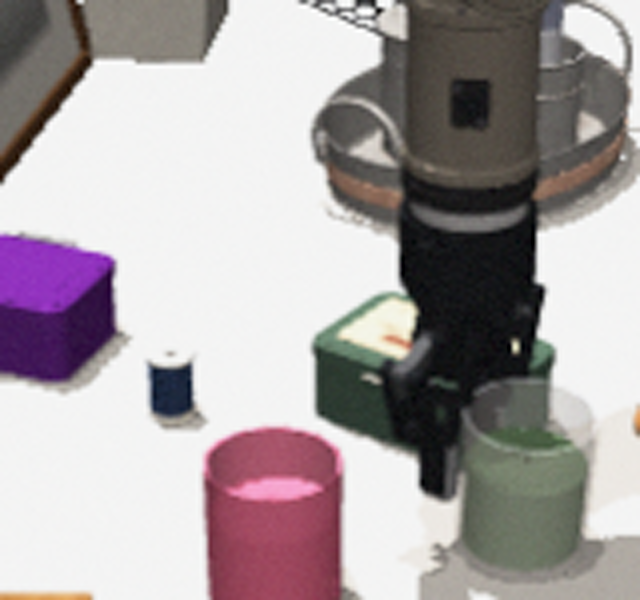

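```bash
python3 - <<'E'
from station import robot
from h import *
robot.move_straight(W(97,55,57),max_speed=80)
robot.move_straight(W(97,40,300),max_speed=250)
# travel to the lid side, above
P,d=lid(0,np.radians(30),gap=12)
robot.gripper_to(0.0)
pre=P-70*d
o=ori(d,[0,-1,0])
robot.move_ptp(W(*(pre+[-40,0,200])),o)
for n in ("side","top"):
    cv2.imwrite(f"pics/{n}6.png",robot.snapshot(n)[:,:,::-1])
s=robot.get_state();print(s["clock"],s["eef_pos"],W(*(pre+[-40,0,200])),s["gripper_width"])
im=cv2.imread("pics/top6.png")
cv2.imwrite("pics/c6.png",cv2.resize(np.hstack([im[180:360,230:410],cv2.imread("pics/side6.png")[150:330,250:430]]),(800,400),interpolation=cv2.INTER_CUBIC))
E
```

```text
13.6417 [ 472.07753822 -139.81767549  266.06227302] [ 471.00920922 -142.64597901  265.08141571] 0.0004552120513803731
```

View pics/c6.png

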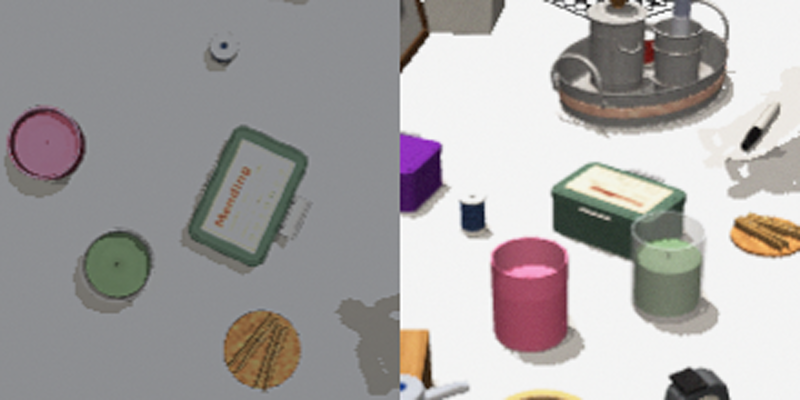

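```bash
python3 - <<'E'
from station import robot
from h import *
T=robot.calibration("top");S=robot.calibration("side")
w=plane(T,[(282.6,299.2)],60)[0];print(w,RT.inv().apply(w-np.r_[C,0]))
print(tri(T,(282.6,299.2),S,(250+668*.45-180,150+258*.45)))
P0,d0=lid(0,np.radians(30),gap=12)
o=ori(d0,[0,-1,0])
robot.move_straight(W(*(P0-70*d0)),ori=o,max_speed=150)
print(robot.move_straight(W(*P0),max_speed=60,guard=8))
s=robot.get_state();print(s["clock"],s["eef_pos"],W(*P0),s["ft_force"])
cv2.imwrite("pics/side7.png",robot.snapshot("side")[:,:,::-1]);cv2.imwrite("pics/top7.png",robot.snapshot("top")[:,:,::-1])
a=cv2.imread("pics/top7.png")[200:360,300:460];b=cv2.imread("pics/side7.png")[150:310,270:430]
cv2.imwrite("pics/c7.png",cv2.resize(np.hstack([a,b]),(800,400),interpolation=cv2.INTER_CUBIC))
E
```

```text
[469.20992927 162.16978403  60.        ] [ 94.10359854 122.81684741  60.        ]
(array([470.29080388, 162.49611472,  56.80111191]), np.float64(2.4975894420215674))
False
16.4667 [511.08326946 -50.8319017   30.08961266] [511.00688184 -50.31543993  30.08141571] [-0.60731461 -0.40590238 -0.54079503]
```

View pics/c7.png

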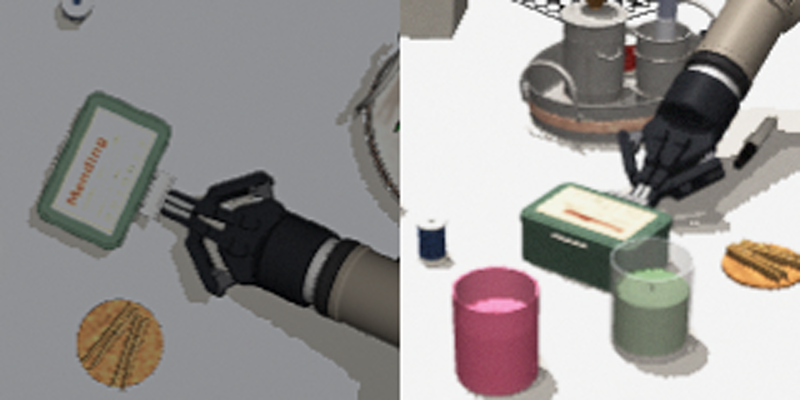

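```bash
python3 - <<'E'
from station import robot
from h import *
def step(th,g):
    p=np.radians(30)+th/1.75*np.radians(60)
    P,d=lid(th,p,gap=g)
    r=robot.move_straight(W(*P),ori=ori(d,[0,-1,0]),max_speed=70,guard=20)
    s=robot.get_state();e=RT.inv().apply(s["eef_pos"]-np.r_[C,0])
    print(th,r,round(s["clock"],2),e.round(1),P.round(1),s["ft_force"].round(1)); return r
for th,g in ((0,0),(.2,0),(.45,0)):
    if step(th,g): break
cv2.imwrite("pics/side8.png",robot.snapshot("side")[:,:,::-1]);cv2.imwrite("pics/top8.png",robot.snapshot("top")[:,:,::-1])
a=cv2.imread("pics/top8.png")[200:360,300:460];b=cv2.imread("pics/side8.png")[150:310,270:430]
cv2.imwrite("pics/c8.png",cv2.resize(np.hstack([a,b]),(800,400),interpolation=cv2.INTER_CUBIC))
E
```

```text
0 False 16.89 [-77.9  -0.1  41.1] [-78.3   0.   40.5] [ 0.1 -0.7 -1. ]
0.2 False 17.38 [-76.4   0.1  63.5] [-76.3   0.   63.6] [-0.3 -0.7 -0.5]
0.45 False 17.94 [-68.2   0.3  90.4] [-67.6   0.   91.3] [-0.5 -0.2 -1.1]
```

View pics/c8.png

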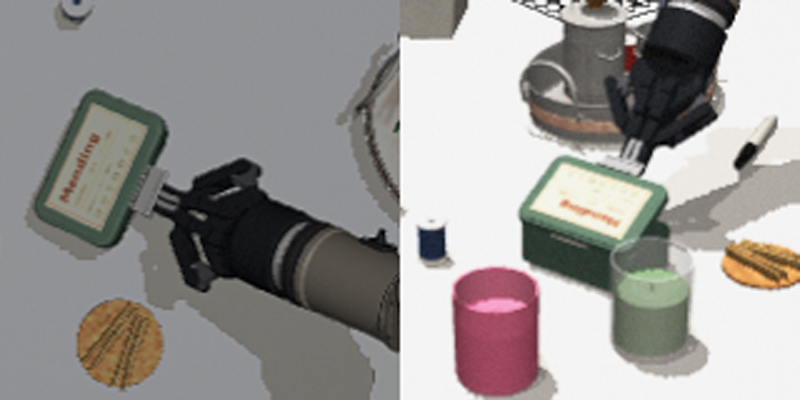

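The lid is lifting cleanly on the fingertips (the tab rests on them at side px ~(522,218)). I'll continue along the arc.

```bash
python3 - <<'E'
from station import robot
from h import *
def step(th,g):
    p=np.radians(30)+th/1.75*np.radians(60)
    P,d=lid(th,p,gap=g)
    r=robot.move_straight(W(*P),ori=ori(d,[0,-1,0]),max_speed=70,guard=20)
    s=robot.get_state();e=RT.inv().apply(s["eef_pos"]-np.r_[C,0])
    print(th,r,round(s["clock"],2),e.round(1),P.round(1),s["ft_force"].round(1)); return r
for th in (.7,.95,1.2,1.4,1.6,1.75):
    if step(th,0): break
robot.wait(0.3)
cv2.imwrite("pics/side9.png",robot.snapshot("side")[:,:,::-1]);cv2.imwrite("pics/top9.png",robot.snapshot("top")[:,:,::-1])
a=cv2.imread("pics/top9.png")[200:360,270:430];b=cv2.imread("pics/side9.png")[150:310,270:430]
cv2.imwrite("pics/c9.png",cv2.resize(np.hstack([a,b]),(800,400),interpolation=cv2.INTER_CUBIC))
E
```

```text
0.7 False 18.61 [-53.2   0.3 115.3] [-52.7   0.  116. ] [-0.2 -0.2  0.2]
0.95 False 19.17 [-33.3   0.3 135.3] [-32.3   0.  136.4] [-0.4 -0.2 -0.7]
1.2 False 19.73 [ -9.1   0.3 150.1] [ -7.7   0.  151.2] [-0.1  0.3  0.4]
1.4 False 20.2 [ 12.4   0.2 157.5] [ 13.9   0.  158.5] [-1.1 -1.1  0.4]
1.6 False 20.68 [3.480e+01 1.000e-01 1.607e+02] [ 36.5   0.  161.4] [ 0.1 -0.5 -0.1]
1.75 False 21.07 [ 52.1   0.  160.2] [ 53.5   0.  160.7] [-1.1 -0.5  0. ]
```

View pics/c9.png

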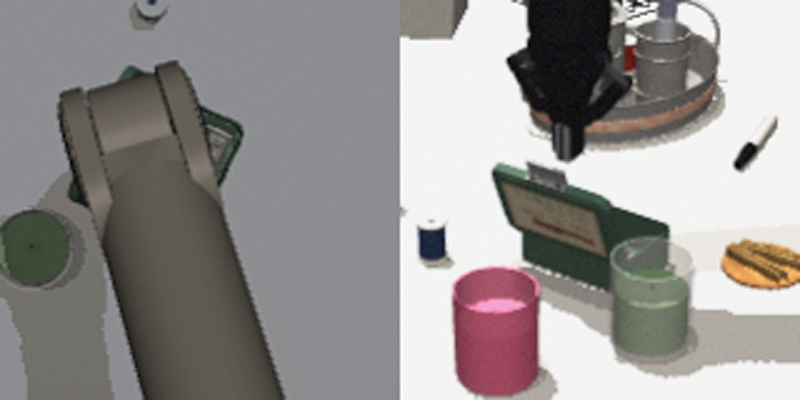

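```bash
python3 - <<'E'
from station import robot
from h import *
robot.move_straight(W(15,0,175),max_speed=120)
robot.move_straight(W(-60,0,300),max_speed=200)
robot.move_straight(W(-260,60,330),max_speed=200)
robot.wait(0.5)
s=robot.get_state();print(s["clock"],s["eef_pos"],s["ft_force"])
for n in ("side","top"): cv2.imwrite(f"pics/{n}10.png",robot.snapshot(n)[:,:,::-1])
a=cv2.imread("pics/top10.png")[180:360,170:410];b=cv2.imread("pics/side10.png")[170:350,230:470]
cv2.imwrite("pics/c10.png",cv2.resize(np.hstack([a,b]),(800,300),interpolation=cv2.INTER_CUBIC))
E
```

```text
24.5417 [ 386.15908303 -187.65846621  329.98161873] [ 0.14250903 -0.66254961  0.37073176]
```

View pics/c10.png

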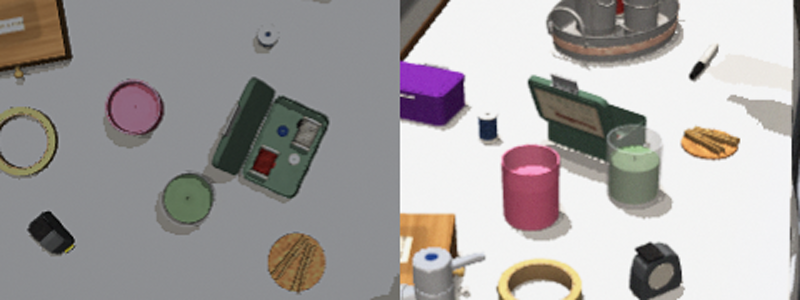

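```bash
python3 - <<'E'
from station import robot
from h import *
T=robot.calibration("top");S=robot.calibration("side")
o,d=ray(S,[(329.5,216)]);o=RT.inv().apply(o-np.r_[C,0]);d=RT.inv().apply(d[0])
P=o-d*o[1]/d[1];print(P,"angle",np.arctan2(P[2]-43,-(P[0]-45)),np.hypot(P[0]-45,P[2]-43))
w=plane(T,[(170+187*.6,180+198*.6)],60)[0];print("jar",RT.inv().apply(w-np.r_[C,0]))
w=plane(T,[(170+267*.6,180+34*.6)],43)[0];print("spool",w)
a=cv2.imread("pics/side10.png")[190:270,300:380];cv2.imwrite("pics/z.png",cv2.resize(a,(560,560),interpolation=cv2.INTER_CUBIC))
E
```

```text
[ 82.33353287   0.         141.29655494] angle 1.9337730180954116 105.1475410530901
jar [ 95.33346574 122.35926181  60.        ]
spool [703.54374133  55.28494175  43.        ]
```

View pics/z.png

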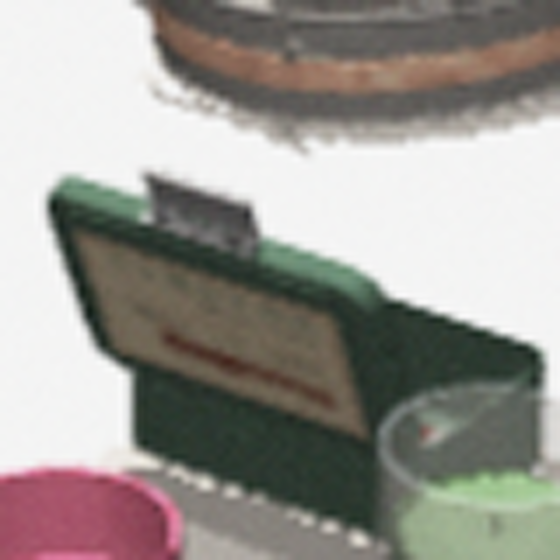

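The lid measures about 1.93 rad at the expected 105 mm radius. The jar is at tin y = 122 mm, and the spool hasn't moved.

```bash
python3 - <<'E'
from station import robot
robot.hand_in()
E
```

```text
the job is handed in; nothing more can be done
```

The sewing tin is open with its lid leaning back by itself, and I handed the job in shortly after 24.5 s on the robot's clock. The hand-in gave no verdict.

- **Jar:** I pushed it upright along the worktop with the half-open fingers, towards the robot and away from the reel. In the last pictures its centre is 122 mm to the side of the tin's middle; more than 106 mm was required.
- **Lid:** I lifted it by the thumb tab with the closed fingertips, past upright, and it fell back. It measured about 1.93 rad; the stop is at 1.95 and more than 1.85 was required.
- **Other things:** The reel is within about 1 mm of where it started. I judged the roll of tape, the pen, the tape measure and the look-alikes by eye only; none looked moved.
- **Robot:** It stood well clear of everything, with no contact force. Pushing the jar took about 7 N at the readings I took.

No check failed. The only disagreement was a gap of 1 to 2.5 mm between the two cameras on the jar's wick, which is close to the stated calibration error.

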